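# Hang the loaded sample basket on the spring balance

### The arm

A 6-joint arm with a two-finger parallel gripper is mounted at the origin on the work surface. World frame = base frame: x ahead of the robot, y to its left, z up, the work surface at z = 0. Lengths are in m, angles in rad, forces in N, time in s.
With the tool pointing down it reaches from about 0.3 to 0.75 m from the base axis. Payload 8.5 kg.
Tool frame: the origin (TCP) lies between the finger pads; the fingertips stand 22 mm ahead of it and the grasp point (between the pads) lies 3 mm ahead of it (finger_overhang is the distance from the TCP to the fingertips, in m); z points along the fingers, y is the direction in which the jaws open and shut (so a half turn about z gives the same grasp; the last joint's range is limited). The gripper opens to 88 mm and grips with 3 to 60 N. Pads are 18 mm wide; open, the fingers measure 123 mm over their backs; the gripper's body (75 mm by 187 mm) begins 45 mm behind the grasp point.
Start: joints at [1.11, 0.381, 1.297, -0, 1.464, -0.215], TCP at [0.134, 0.533, 0.261] pointing down, gripper open.
Joint ranges: [-3.11, 3.11], [-0.89, 2.33], [0.22, 2.48], [-1.42, 4.56], [0.17, 2.85], [-2.88, 2.88]. Speed limits (rad/s): [2.39, 2.39, 3.14, 3.14, 3.14, 3.14].

### API

Orientations are given as a unit quaternion [x, y, z, w].
In Python, from rig import get_state, get_image, camera_info, close_job, finger_overhang gives the robot as it stands.
- The arm moves only by the tool step_arm, never from a script. Its argument "series" is a list of rows, each a list of 7 numbers: the shift along the tool's x, y, z in mm, then the turn, a rotation vector about the tool's x, y, z in rad, then the gripper command: -1 is fully open, 1 is shut, values between are in proportion. A call has 1 to 12 rows; each row shifts and turns the commanded pose from where the row before left it, along the tool's axes as they then stand; what a row does not reach is not made up. A row lasts 1/8 s, in which the tool goes at most 62.5 mm and 10.7 degrees, less where a joint would pass 70% of its speed; a pose out of reach is approached as far as the arm can. A call is refused whole if a number of a shift passes 62.5 or a number of a turn 0.188, either way. A call with a gripper value outside its range is refused whole. The fingers move at their own pace and stop on an object; "force" is the grip in N (left out, the last holds). Time passes only in rows, so rows that do not move let the fingers close. It gives the time, the measured TCP pose, the force and the opening at its end, in the units of the state.
- get_state(): the state, without advancing time (a new reading comes with each control period).
- get_image(name): name is "scene" or "top"; returns the picture (480x640x3 uint8, red, green, blue); there is no depth.
- camera_info(name): a dict with "fx", "fy", "cx", "cy" (pixels), "k1" (the pictures are not rectified: a ray, as slopes to the right and down, at radius r is drawn at 1 + k1 r^2 times it, then the intrinsics apply), "rvec" (rotation vector, rad) and "tvec" (3), from world to camera coordinates, as OpenCV has them. Camera axes: x right, y down, z forward; pixel columns grow to the right and rows downward; lengths in m; the calibration is good to about 2 mm. A picture is of the moment at which its call begins. camera_info takes no time and is no camera call.
- close_job(): hands the job in, once; it reports no verdict.
The state is a dict: "time_s": time; "joints": joint angles; "qd": joint speeds; "tau": joint torques, N m; "tool_pos": TCP position; "eef_rot": TCP orientation; "wrist_force": force on the tool from outside, world axes, zero at the start; "torque": the same for the moment, N m; "opening": finger opening in m.
Only numpy, scipy, OpenCV 4.12 (cv2) and the standard library are available. Lean on these libraries where they do the work, as an engineer would, in place of code of your own. Each camera call takes 0.05 s, during which the arm holds its last target.

### The job

Take the wire basket of sample vials off the hook of the retort stand and hang it gently by its eye on the hook of the column spring balance so that it can be weighed. Carry it level and never set it down on the way. Let the balance take up the weight gradually, lowering until it carries all of it before you let go, so that the pointer neither jumps down nor springs back up and is never driven past the scale; leave the vials standing in the basket and the other things on the bench where they are.

Things in the scene. Friction and masses are not known exactly. Their poses are not given: they have to be found in the camera images.
- basket: Steel wire basket, 46 mm (x) by 100 mm (y), walls 25 mm high, with three loose vials in a row along y. Origin: centre of its underside, z up. A 5 mm wire bail from its ends (y = +-49) narrows to an upright eye: 25 mm wide in y, open along x, inverted-V top with the wire apex 120 mm above the origin. Above it a black grip block. Weight with vials 0.24 to 0.89 kg, not known beforehand.
- grip (a point): Point to grasp in the black grip block on top of the basket: 150 mm above the basket's origin. The block measures 34 mm along the basket's x, 14 mm along y and spans 122 to 170 mm above the origin; take it from above with the fingers closing along the basket's y, so they straddle the hook rod.
- eye (a point): Point in the basket's eye, 112.4 mm above the basket's origin, where the centre of the hook rod lies when the basket hangs on a hook (37.6 mm below grip).
- vial0: Capped glass vial, 25 mm diameter, 48 mm tall, loose in the basket at y = -31 mm. Origin at the centre of its underside, z up.
- vial1: The same, in the middle of the basket.
- vial2: The same, at y = +31 mm.
- stand: Retort stand, fixed: base plate 200 by 130 mm with a drip tray, 12 mm steel upright 412 mm tall at the origin (z = 0 on the bench), and an 8 mm hook rod projecting 150 mm along the stand's own -x, open end turned up. The basket starts hanging on it, its axes along the stand's. Stand and balance may be on either side, each turned by up to 0.35 rad.
- stand_hook (a point): Centre of the 8 mm rod in the bend of the stand's hook: 120 mm along the stand's -x, 255 mm above the bench. The bend is flat for 16 mm along x; towards the upright the rod rises 12 mm; the upturned end is 28 mm further along -x, its top 22 mm above this point, so the basket must rise at least 18 mm before it is drawn off along -x.
- balance: Column spring balance, fixed: base 200 by 140 mm, aluminium column 42 mm wide and 312 mm tall at the origin (z = 0 on the bench), with a sliding carriage that carries a pointer and a hook arm of the same shape as the stand's, projecting 150 mm along the balance's own -x, open end turned up.
- balance_hook (a point): Centre of the 8 mm rod in the bend of the balance's hook (same hook shape as the stand's); 120 mm along the balance's -x and 265 mm above the bench when unloaded. It moves down with the carriage.
- carriage (a joint): How far the balance's carriage and pointer have sunk, in m: 0 unloaded, grows downwards, sinks 10 mm per newton (spring 100 N/m, lightly damped); the scale ends at 0.095 m and the stop lies at 0.11 m. The whole load makes it sink 23 to 88 mm. Moving faster than 0.06 m/s counts as a jump.
- beaker: Empty glass beaker, 68 mm diameter, 90 mm tall, on the bench between the stands: to be left alone. Origin at the centre of its underside.
- jar_a: White plastic screw jar, 42 mm diameter, 45 mm tall: to be left alone. Origin at the centre of its underside.
- jar_b: A second such jar: to be left alone.
- meter: Grey hand-held meter, 150 by 62 by 28 mm, lying on the bench: to be left alone. Origin at the centre of its underside.
Things that resemble listed ones, but are neither listed nor needed, are in the scene too. What is shaped like the vial0 but orange or yellow is not meant.

How it is judged:
On the way, in this order (a step that is already met when the one before it is completed fails the run):
1. the basket is off the stand's hook and carried clear of it (horizontal distance between eye and stand_hook above 0.08 m and contact force between basket and stand below 0.05 N), for 0.1 s.
2. the eye is on the balance's hook and the balance carries load (distance between eye and balance_hook below 0.01 m and value of joint carriage above 0.018 m), for 0.2 s.
At the end, for the whole second after the job is handed in: The basket hangs still by its eye on the balance's hook (eye within 10 mm of the bend), level within 8 degrees and slower than 50 mm/s; the balance carries it (sunk 19 to 95 mm, pointer slower than 30 mm/s); the three vials stand in it within 14 degrees of upright (distance between eye and balance_hook below 0.01 m and value of joint carriage between 0.019 and 0.095 m and velocity of joint carriage between -0.03 and 0.03 m/s and linear speed of basket below 0.05 m/s and angle between basket's own z axis and vertical below 0.14 rad and angle between each of vial0, vial1, vial2's own z axis and vertical below 0.25 rad); the robot touches nothing.
It fails at once if the balance's pointer jumps (moves faster than 60 mm/s down or up) or is driven past the end of its scale (95 mm) (velocity of joint carriage above 0.06 m/s or velocity of joint carriage below -0.06 m/s or value of joint carriage above 0.095 m).
It fails at once if the basket is shoved against the balance with more than 20 N (contact force between basket and balance above 20 N).
It fails at once if the basket is tipped by more than 14 degrees, or a vial by more than 30 (angle between basket's own z axis and vertical above 0.25 rad or angle between any of vial0, vial1, vial2's own z axis and vertical above 0.52 rad).
It fails at once if the basket is set down or dropped (lower than 30 mm above the bench) (height (world z) of basket below 0.03 m).
It fails at once if the beaker, a jar or the meter is moved by more than 20 mm (distance of any of beaker, jar_a, jar_b, meter from where it was at the start of the episode above 0.02 m).
It also fails if it takes over 67 s, if anything falls off the work surface, if the arm or the gripper's body presses on something with over 40 N, if the wrist force passes 120 N, or if a joint passes its speed limit or range.

## Working session

There is one attempt and no reset: what is moved stays moved. The work goes in short steps, Python scripts to look and compute and a tool call to move; the robot and the scene stay as the last step left them, time stands still between calls to the robot, and variables do not carry over. Pictures are saved under pics/ and viewed, and the job is handed in when it is done.

Besides the shell and the picture viewer there is one more tool, called after "Request:" as name(argument=value, ...), one argument or row to a line, values as JSON. step_arm: Moves the arm, as the interface text tells. Its arguments: {"type":"object","properties":{"series":{"type":"array"},"force":{"type":"number"}},"required":["series"]}

```bash
ls; mkdir -p pics; cat > h.py <<'E'
import numpy as np, cv2
from rig import *
def cam(n):
    c=camera_info(n); R=cv2.Rodrigues(np.array(c['rvec'],float))[0]; t=np.array(c['tvec'],float)
    K=np.array([[c['fx'],0,c['cx']],[0,c['fy'],c['cy']],[0,0,1.]]); return c,K,R,t,np.array([c['k1'],0,0,0,0.])
def ray(n,px):
    c,K,R,t,d=cam(n)
    u=cv2.undistortPointsIter(np.array([[px]],float),K,d,None,None,(3,100,1e-12))[0,0]
    return -R.T@t, R.T@np.array([u[0],u[1],1.])
def plane(n,px,z):
    o,v=ray(n,px); return o+v*(z-o[2])/v[2]
def proj(n,P):
    c,K,R,t,d=cam(n); return cv2.projectPoints(np.array(P,float).reshape(-1,1,3),cv2.Rodrigues(R)[0],t,K,d)[0].reshape(-1,2)
def tri(p1,p2,n1='scene',n2='top'):
    o1,v1=ray(n1,p1);o2,v2=ray(n2,p2)
    A=np.stack([v1,-v2],1); s=np.linalg.lstsq(A,o2-o1,rcond=None)[0]
    a=o1+s[0]*v1;b=o2+s[1]*v2; return (a+b)/2, np.linalg.norm(a-b)
E
python3 - <<'E'
from h import *
for n in('scene','top'):
    cv2.imwrite(f'pics/{n}0.png',get_image(n)[:,:,::-1]); c=camera_info(n);o,v=ray(n,(320,240));print(n,c,o,v)
print(get_state())
E
```

```text
pics
scene {'fx': 489.23400823952653, 'fy': 489.23400823952653, 'cx': 308.500398774665, 'cy': 239.9501739035284, 'k1': 0.009828739633395867, 'rvec': array([ 0.79527184,  2.63672643, -1.00222992]), 'tvec': array([ 0.38926123, -0.08911845,  1.35394906])} [0.86404408 0.58671282 0.94965275] [-0.39135121 -0.53862721 -0.74651019]
top {'fx': 530.0725887958375, 'fy': 530.0725887958375, 'cx': 309.65263102028206, 'cy': 248.54423512232495, 'k1': -0.05394736322222387, 'rvec': array([ 2.19540465, -2.15272926,  0.07558554]), 'tvec': array([0.0034268 , 0.50213344, 1.48908921])} [ 0.37946538 -0.00582304  1.52496181] [ 0.09760639 -0.00655243 -0.99552548]
{'time_s': 0.1, 'joints': array([ 1.10969730e+00,  3.81126441e-01,  1.29814447e+00,  2.61516890e-05,
        1.46360182e+00, -2.15316850e-01]), 'qd': array([ 0.00128889, -0.00171881, -0.0027909 , -0.00058424,  0.00049643,
        0.00107695]), 'tau': array([ 3.25545108e-03, -4.38657153e+01, -2.24909145e+01,  7.14134099e-02,
        3.43329180e-02, -7.88200941e-05]), 'tool_pos': array([0.13372958, 0.53327025, 0.26021433]), 'eef_rot': array([ 1.22583373e-01,  9.92458013e-01, -5.99466654e-04, -2.24626072e-04]), 'wrist_force': array([ 0.80993523,  0.50007905, -0.34865749]), 'torque': array([ 0.01075339,  0.00665208, -0.02251655]), 'opening': 0.08792717216388074}
```

```bash
ls pics
```

```text
scene0.png
top0.png
```

View pics/scene0.png

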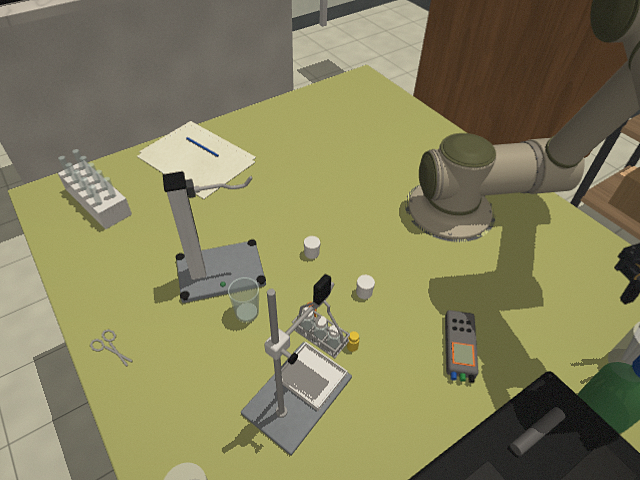

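View pics/top0.png

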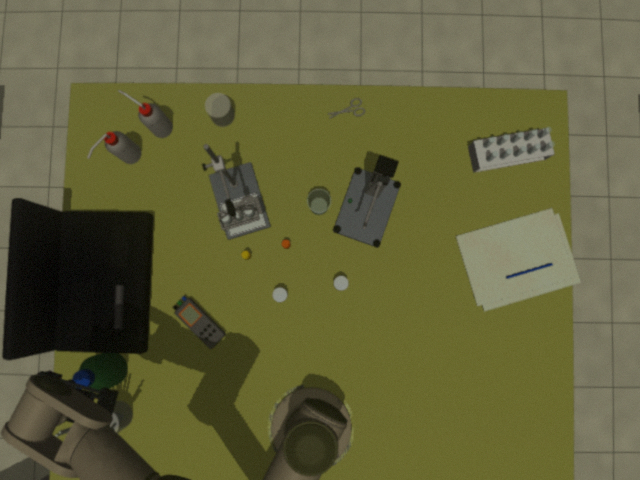

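The scene view shows the stand with the basket and its black grip block at about (322,289), and the balance with its hook tip at about (250,183). In the top view the grip is at about (229,208), the stand upright top at (210,150) and the balance column top at (386,166). The basket is the only one in view. Similar-looking items are the orange and yellow vials at top (286,244) and (246,254), and the vials in the white rack.

```bash
python3 - <<'E'
import cv2
a=cv2.imread('pics/scene0.png');b=cv2.imread('pics/top0.png')
cv2.imwrite('pics/c1.png',cv2.resize(a[240:440,230:390],None,fx=4,fy=3.0*4/4*1.0,interpolation=cv2.INTER_CUBIC) if 0 else cv2.resize(a[250:400,230:390],None,fx=4,fy=4,interpolation=cv2.INTER_CUBIC))
cv2.imwrite('pics/c2.png',cv2.resize(b[130:250,190:290],None,fx=5,fy=5,interpolation=cv2.INTER_CUBIC))
cv2.imwrite('pics/c3.png',cv2.resize(a[160:310,150:290],None,fx=4,fy=4,interpolation=cv2.INTER_CUBIC))
cv2.imwrite('pics/c4.png',cv2.resize(b[140:260,310:420],None,fx=5,fy=5,interpolation=cv2.INTER_CUBIC))
E
```

```text
(no output)
```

View pics/c1.png

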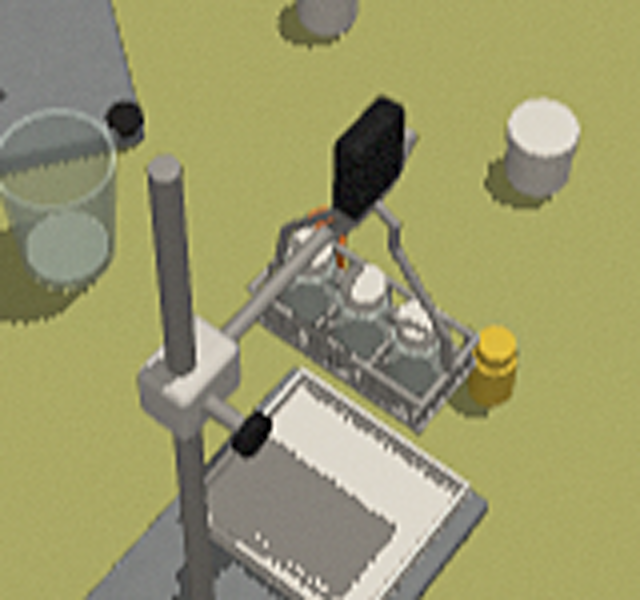

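View pics/c2.png

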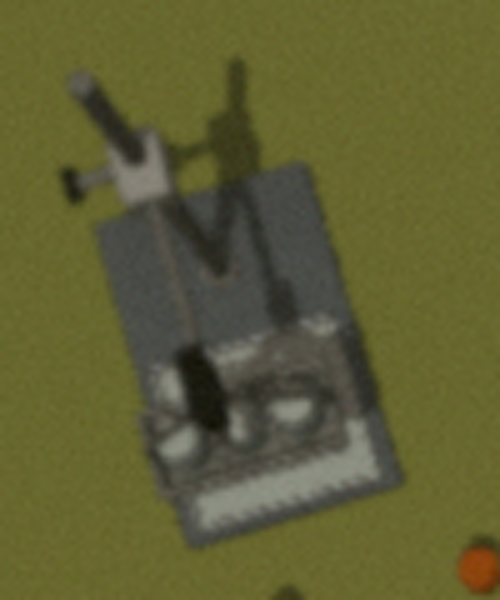

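View pics/c3.png

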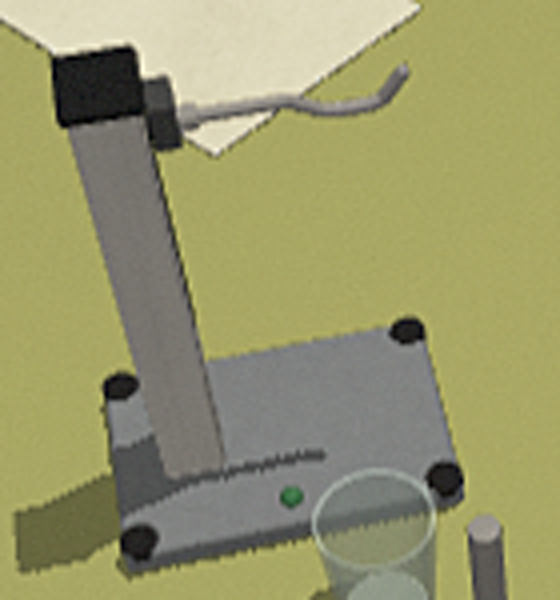

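View pics/c4.png

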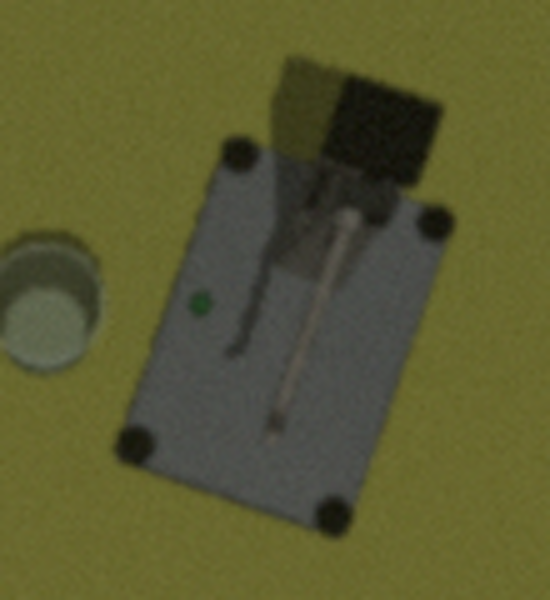

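```bash
python3 - <<'E'
import cv2,numpy as np
a=cv2.imread('pics/scene0.png');b=cv2.imread('pics/top0.png')
def z(i,x0,y0,w,h,f,g=1.0):
    c=cv2.resize(i[y0:y0+h,x0:x0+w],None,fx=f,fy=f,interpolation=cv2.INTER_CUBIC)
    c=(255*(c/255.)**g).astype(np.uint8)
    for k in range(0,w,5): cv2.putText(c,str(x0+k),(k*f,8),0,.3,(0,0,255),1);cv2.line(c,(k*f+f//2,10),(k*f+f//2,16),(0,0,255),1)
    for k in range(0,h,5): cv2.putText(c,str(y0+k),(0,k*f+f//2+3),0,.3,(0,0,255),1)
    return c
cv2.imwrite('pics/d1.png',np.hstack([z(a,310,268,25,36,16,.5),z(b,215,190,25,36,16,.5)]))
cv2.imwrite('pics/d2.png',np.hstack([z(a,185,170,75,30,10,.7)]))
cv2.imwrite('pics/d3.png',np.hstack([z(b,350,150,50,85,7,.6),z(b,200,140,50,85,7,.6)]))
E
```

```text
(no output)
```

View pics/d1.png

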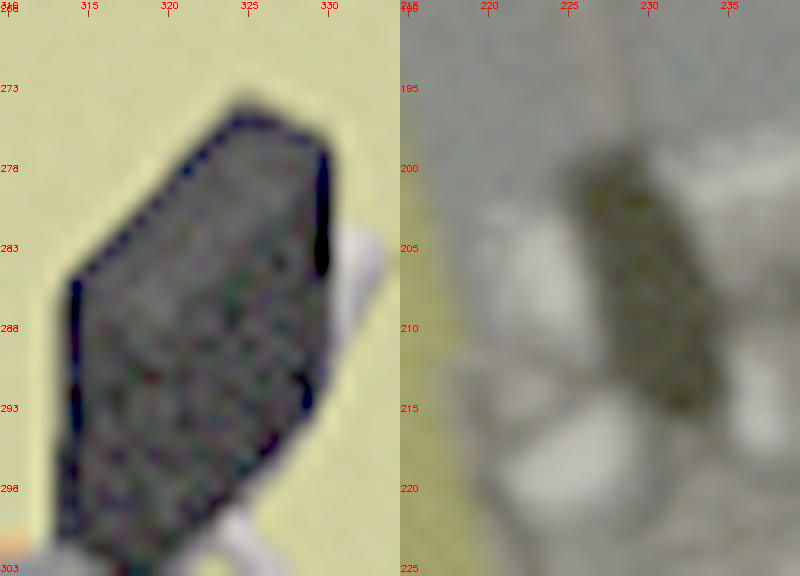

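View pics/d2.png

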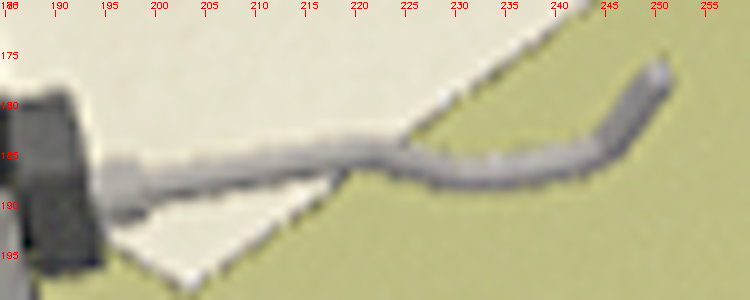

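View pics/d3.png

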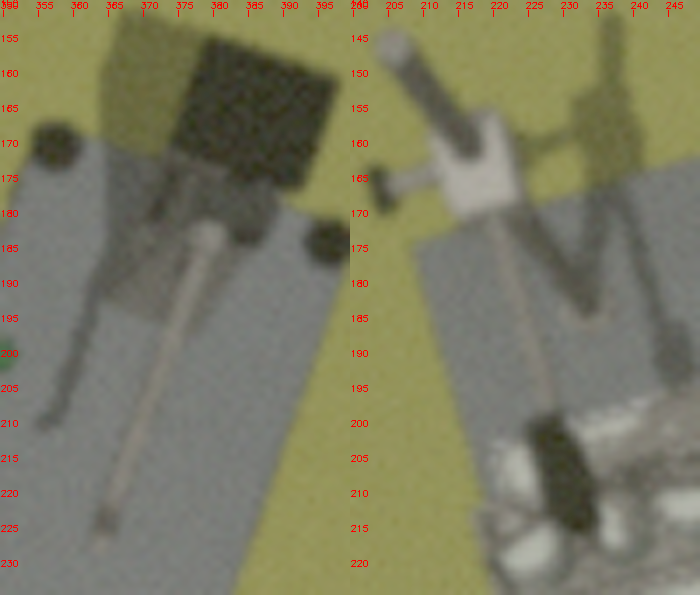

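```bash
python3 - <<'E'
from h import *
np.set_printoptions(precision=4,suppress=True)
print('upright top',tri((271,291.5),(205.5,146)), plane('top',(205.5,146),.412),plane('scene',(271,291.5),.412))
a=plane('top',(220,170),.267);b=plane('top',(228,198),.267);d=a-b;print('stand rod',a,b,'yaw',np.arctan2(d[1],d[0]))
for q in ((225,199.5),(229,198)): print('block top',plane('top',q,.3126))
print('blk tri',tri((314,285),(225,199.5)), tri((322,281),(229,206.5)))
for q in ((314,285),(325,274),(330,277),(322,281)): print('scene blk',plane('scene',q,.3126))
# stand base corners
c=[(190+x/5,130+y/5) for x,y in((97,225),(305,165),(400,480),(190,545))]
P=[plane('top',q,.012) for q in c]; print(np.array(P)); 
for i,j in((0,3),(1,2)): d=P[i]-P[j];print('yaw',np.arctan2(d[1],d[0]),np.linalg.norm(d))
# balance
a=plane('top',(380,183),.277);b=plane('top',(365,225),.277);d=a-b;print('bal rod',a,b,np.arctan2(d[1],d[0]),np.linalg.norm(d))
print('tip',tri((250,177),(364,227)),tri((250,177),(365,225)))
c=[(310+x/5,140+y/5) for x,y in((240,153),(435,221),(333,517),(135,445))]
P=[plane('top',q,.02) for q in c]; print(np.array(P),np.mean(P,0)) 
for i,j in((0,3),(1,2)): d=P[i]-P[j];print('yaw',np.arctan2(d[1],d[0]),np.linalg.norm(d))
c=[(379.5,154.5),(398,160.5),(392.5,176.5),(374.5,171)]
P=[plane('top',q,.312) for q in c]; print(np.array(P),np.mean(P,0)) 
E
```

```text
upright top (array([0.6886, 0.2374, 0.4093]), np.float64(0.000997657473298844)) [0.6874 0.2371 0.412 ] [0.6898 0.2389 0.412 ]
stand rod [0.6685 0.2311 0.267 ] [0.6002 0.2092 0.267 ] yaw 0.3094750159534899
block top [0.5886 0.2083 0.3126]
block top [0.5923 0.1991 0.3126]
blk tri (array([0.5913, 0.2056, 0.3149]), np.float64(0.007703830594755544)) (array([0.5742, 0.1989, 0.306 ]), np.float64(0.0020312201937435085))
scene blk [0.5933 0.2017 0.3126]
scene blk [0.5657 0.1932 0.3126]
scene blk [0.5624 0.2028 0.3126]
scene blk [0.5779 0.2023 0.3126]
[[0.7119 0.3096 0.012 ]
 [0.7493 0.1892 0.012 ]
 [0.5655 0.1288 0.012 ]
 [0.5257 0.2488 0.012 ]]
yaw 0.31547205660944383 0.19583862175191794
yaw 0.3176214458568052 0.19338975664936847
bal rod [ 0.6413 -0.1547  0.277 ] [ 0.5396 -0.12    0.277 ] -0.32915346181279703 0.10745682682416531
tip (array([ 0.5349, -0.1177,  0.2816]), np.float64(0.0017255948728761021)) (array([ 0.5374, -0.1185,  0.2825]), np.float64(0.0034957029962751473))
[[ 0.7303 -0.1217  0.02  ]
 [ 0.6926 -0.2344  0.02  ]
 [ 0.5204 -0.1772  0.02  ]
 [ 0.5595 -0.0637  0.02  ]] [ 0.6257 -0.1492  0.02  ]
yaw -0.32723514115080793 0.1803329617215575
yaw -0.320738635155443 0.18151556533145405
[[ 0.7014 -0.1489  0.312 ]
 [ 0.688  -0.1921  0.312 ]
 [ 0.6498 -0.1795  0.312 ]
 [ 0.662  -0.1376  0.312 ]] [ 0.6753 -0.1645  0.312 ]
```

Both views agree. The stand hook is near (0.574, 0.200, 0.255) with yaw 0.316, and the balance hook is near (0.562, -0.1265, 0.265) with yaw -0.325. The only basket is the one with the black block at scene (322,281), which the close crop confirms. The orange and yellow vials are not in it. I'll rise and turn first.

Request:
step_arm(
  series=[
    [0, 0, -50, 0, 0, -0.187, -1],
    [0, 0, -50, 0, 0, -0.187, -1],
    [0, 0, -50, 0, 0, -0.187, -1],
    [0, 0, 0, 0, 0, 0, -1],
  ],
)

```text
time_s: 0.6
tool_pos: [0.1339, 0.5338, 0.414]
eef_rot: [-0.158, 0.988, 0.003, 0.002]
wrist_force: [0.4, 0.0, -0.4]
opening: 0.088
```

```bash
cat >> h.py <<'E'
from scipy.spatial.transform import Rotation as Ro
def delta(target,yaw=None):
    s=get_state(); R=Ro.from_quat(s['eef_rot']); d=R.inv().apply(np.array(target)-s['tool_pos'])*1000
    print('t',s['time_s'],'pos',np.round(s['tool_pos'],4),'op',round(s['opening'],4),'F',np.round(s['wrist_force'],2),'T',np.round(s['torque'],3)); print('d mm',np.round(d,1))
    if yaw is not None:
        y=np.array([-np.sin(yaw),np.cos(yaw),0]);z=np.array([0,0,-1.]);x=np.cross(y,z)
        print('rv',np.round((R.inv()*Ro.from_matrix(np.stack([x,y,z],1))).as_rotvec(),4))
E
python3 -c "
from h import *
delta((.575,.2005,.41),.316); print(get_state()['joints'])"
```

```text
t 0.6 pos [0.1339 0.5338 0.414 ] op 0.088 F [ 0.43  0.01 -0.4 ] T [ 0.05  -0.035 -0.009]
d mm [-315.5 -454.     3.3]
rv [0.0048 0.0047 0.0004]
[ 1.10982193e+00  3.23058740e-01  9.54974144e-01  2.89779623e-05
  1.85684549e+00 -7.77400463e-01]
```

Request:
step_arm(
  series=[
    [-31.5, -45.4, 0, 0, 0, 0, -1],
    [-31.5, -45.4, 0, 0, 0, 0, -1],
    [-31.5, -45.4, 0, 0, 0, 0, -1],
    [-31.5, -45.4, 0, 0, 0, 0, -1],
    [-31.5, -45.4, 0, 0, 0, 0, -1],
    [-31.5, -45.4, 0, 0, 0, 0, -1],
    [-31.5, -45.4, 0, 0, 0, 0, -1],
    [-31.5, -45.4, 0, 0, 0, 0, -1],
    [-31.5, -45.4, 0, 0, 0, 0, -1],
    [-31.5, -45.4, 0, 0, 0, 0, -1],
    [0, 0, 0, 0, 0, 0, -1],
    [0, 0, 0, 0, 0, 0, -1],
  ],
)

```text
time_s: 2.1
tool_pos: [0.5738, 0.1997, 0.4097]
eef_rot: [-0.157, 0.988, 0.0, -0.001]
wrist_force: [-0.6, 0.2, -0.7]
opening: 0.0885
```

```bash
python3 -c "
from h import *
for n in('scene','top'):
    cv2.imwrite(f'pics/{n}1.png',get_image(n)[:,:,::-1])
delta((.575,.2005,.2956),.316); print(get_state()['joints'])"
```

```text
t 2.2 pos [0.5732 0.2004 0.4108] op 0.0881 F [-0.71 -0.16 -0.16] T [0.05  0.025 0.037]
d mm [ -1.8  -0.4 115.2]
rv [ 0.0002 -0.0002  0.0001]
[ 1.41476753e-01  4.44467963e-01  7.75514619e-01  1.32622908e-04
  1.92183848e+00 -1.74534525e+00]
```

View pics/scene1.png

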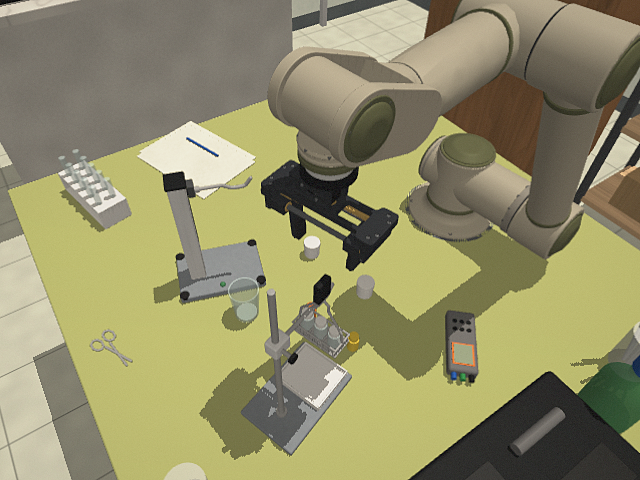

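View pics/top1.png

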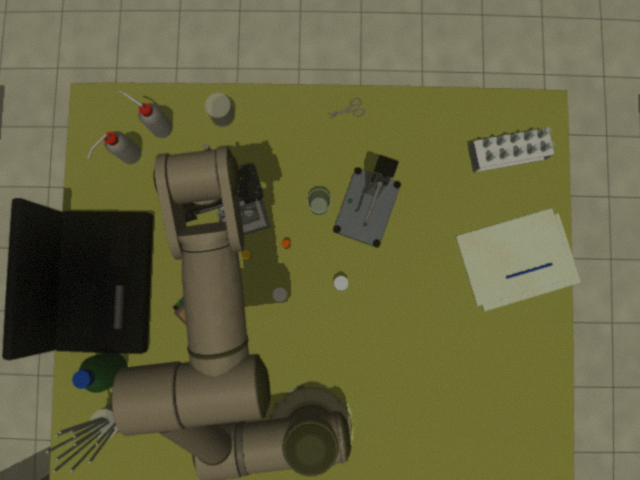

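The scene view shows the open fingers straddling the black block at (322,289), about 100 mm above it, with the upright clear. Going down.

Request:
step_arm(
  series=[
    [-1, 0, 20, 0, 0, 0, -1],
    [0, 0, 25, 0, 0, 0, -1],
    [0, 0, 25, 0, 0, 0, -1],
    [0, 0, 20, 0, 0, 0, -1],
    [0, 0, 15, 0, 0, 0, -1],
    [0, 0, 10, 0, 0, 0, -1],
    [0, 0, 0, 0, 0, 0, -1],
  ],
)

```text
time_s: 3.08
tool_pos: [0.5745, 0.2003, 0.2956]
eef_rot: [-0.157, 0.988, 0.0, -0.0]
wrist_force: [0.8, -0.1, 0.1]
opening: 0.0883
```

```bash
python3 -c "
from h import *
a=get_image('scene')[:,:,::-1]
cv2.imwrite('pics/s2.png',cv2.resize(a[180:400,210:430],None,fx=2.7,fy=2.7,interpolation=cv2.INTER_CUBIC))
delta((.575,.2005,.2956),.316)"
```

```text
t 3.125 pos [0.5748 0.2002 0.2962] op 0.088 F [ 0.3  -0.62  0.36] T [ 0.023  0.04  -0.063]
d mm [-0.3  0.3  0.6]
rv [-0.0001  0.0004 -0.0003]
```

View pics/s2.png

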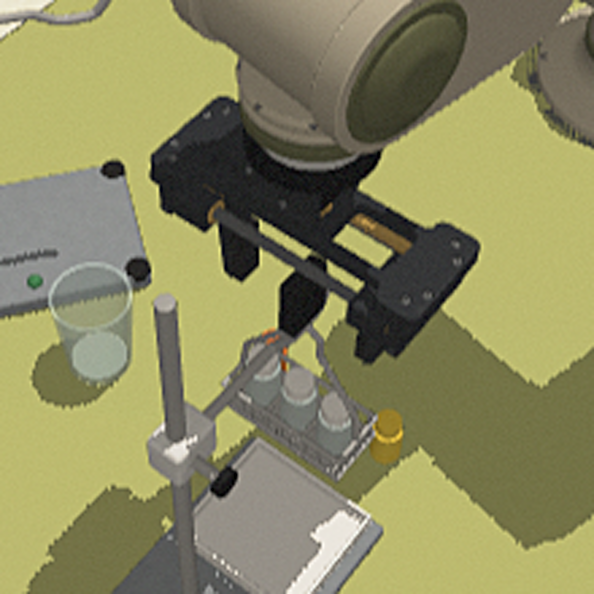

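The block is centred between the fingers, so I'll close in stages.

Request:
step_arm(
  series=[
    [0, 0, 0, 0, 0, 0, 0.3],
    [0, 0, 0, 0, 0, 0, 0.5],
    [0, 0, 0, 0, 0, 0, 0.55],
    [0, 0, 0, 0, 0, 0, 0.6],
    [0, 0, 0, 0, 0, 0, 0.65],
    [0, 0, 0, 0, 0, 0, 0.7],
    [0, 0, 0, 0, 0, 0, 0.8],
    [0, 0, 0, 0, 0, 0, 1],
    [0, 0, 0, 0, 0, 0, 1],
    [0, 0, 0, 0, 0, 0, 1],
  ],
  force=45,
)

```text
time_s: 4.38
tool_pos: [0.5753, 0.1993, 0.2959]
eef_rot: [-0.157, 0.988, -0.0, 0.0]
wrist_force: [1.5, -4.5, 0.2]
opening: 0.0134
```

```bash
python3 -c "
from h import *
a=get_image('scene')[:,:,::-1]
cv2.imwrite('pics/s3.png',cv2.resize(a[180:400,210:430],None,fx=2.7,fy=2.7,interpolation=cv2.INTER_CUBIC))
delta((.575,.2005,.2956),.316)"
```

```text
t 4.425 pos [0.5752 0.1993 0.2959] op 0.0137 F [ 1.29 -5.    0.95] T [-0.864 -0.309 -0.001]
d mm [-0.1  1.2  0.3]
rv [-0.001   0.0003 -0.0013]
```

View pics/s3.png

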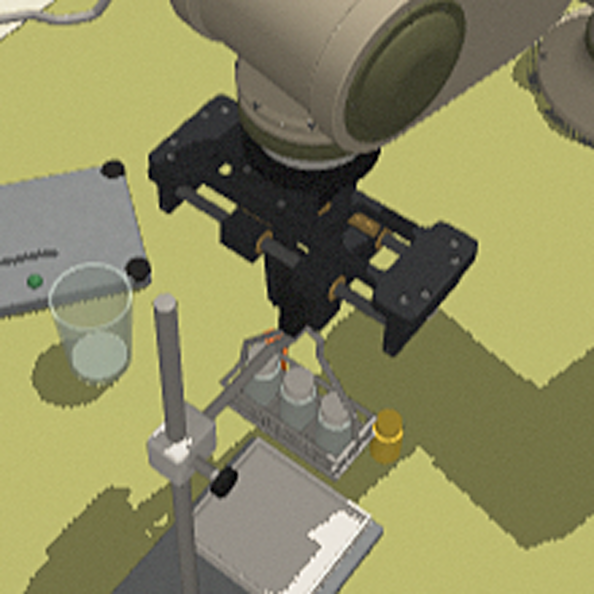

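The block is gripped at an opening of 13.5 mm. There is about 5 N of lateral preload along -y, so I'll relax it by shifting slightly and then lift gently.

Request:
step_arm(
  series=[
    [0, -0.6, 0, 0, 0, 0, 1],
    [0, -0.6, 0, 0, 0, 0, 1],
    [0, 0, 0, 0, 0, 0, 1],
    [0, 0, 0, 0, 0, 0, 1],
  ],
)

```text
time_s: 4.92
tool_pos: [0.5753, 0.199, 0.2959]
eef_rot: [-0.157, 0.988, 0.0, 0.0]
wrist_force: [0.3, -0.1, 1.6]
opening: 0.0136
```

```bash
python3 -c "
from h import *
delta((.575,.2005,.2956),.316)"
```

```text
t 4.925 pos [0.5753 0.199  0.2959] op 0.0136 F [ 0.26 -0.07  1.56] T [ 0.167 -0.192  0.035]
d mm [-0.2  1.5  0.3]
rv [ 0.0006  0.0004 -0.0004]
```

Request:
step_arm(
  series=[
    [0, 0, -1, 0, 0, 0, 1],
    [0, 0, -2, 0, 0, 0, 1],
    [0, 0, -4, 0, 0, 0, 1],
    [0, 0, -5, 0, 0, 0, 1],
    [0, 0, -6, 0, 0, 0, 1],
    [0, 0, -6, 0, 0, 0, 1],
    [0, 0, -4, 0, 0, 0, 1],
    [0, 0, -2, 0, 0, 0, 1],
    [0, 0, 0, 0, 0, 0, 1],
    [0, 0, 0, 0, 0, 0, 1],
  ],
)

```text
time_s: 6.18
tool_pos: [0.5753, 0.1986, 0.3255]
eef_rot: [-0.157, 0.988, 0.0, -0.0]
wrist_force: [-0.1, -0.1, -7.3]
opening: 0.0134
```

```bash
python3 -c "
from h import *
a=get_image('scene')[:,:,::-1]
cv2.imwrite('pics/s4.png',cv2.resize(a[180:400,210:430],None,fx=2.7,fy=2.7,interpolation=cv2.INTER_CUBIC))
delta((.575,.2005,.2956),.316)"
```

```text
t 6.225 pos [0.5753 0.1986 0.3255] op 0.0135 F [-0.29  0.26 -7.97] T [ 0.05  -0.002 -0.003]
d mm [-0.3  1.9 29.9]
rv [ 0.0001 -0.0005 -0.0008]
```

View pics/s4.png

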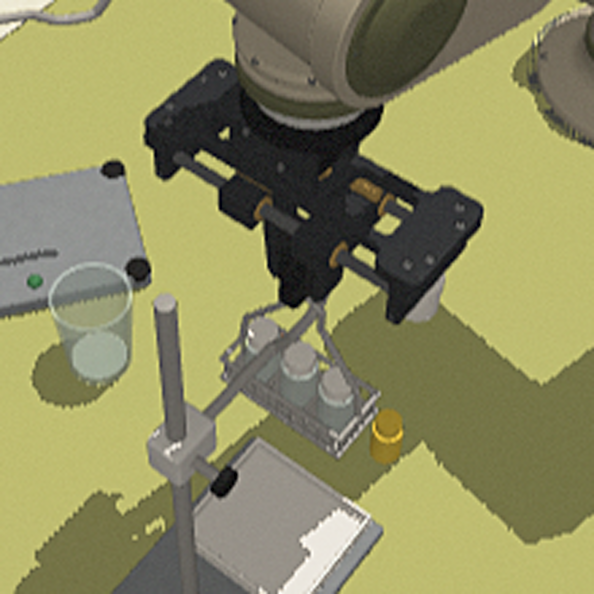

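The basket is off the hook and level with its vials standing, at a load of about 7.5 N. I'll draw it off along tool +x.

Request:
step_arm(
  series=[
    [4, 0, 0, 0, 0, 0, 1],
    [8, 0, 0, 0, 0, 0, 1],
    [12, 0, 0, 0, 0, 0, 1],
    [15, 0, 0, 0, 0, 0, 1],
    [16, 0, 0, 0, 0, 0, 1],
    [16, 0, -2, 0, 0, 0, 1],
    [16, 0, -3, 0, 0, 0, 1],
    [12, 0, -3, 0, 0, 0, 1],
    [8, 0, -2, 0, 0, 0, 1],
    [4, 0, 0, 0, 0, 0, 1],
    [0, 0, 0, 0, 0, 0, 1],
    [0, 0, 0, 0, 0, 0, 1],
  ],
)

```text
time_s: 7.72
tool_pos: [0.4701, 0.1643, 0.3356]
eef_rot: [-0.157, 0.988, 0.0, -0.0]
wrist_force: [-0.7, -0.4, -6.8]
opening: 0.0136
```

Request:
step_arm(
  series=[
    [0, 0, 0, 0, 0, 0.03, 1],
    [0, 0, 0, 0, 0, 0.06, 1],
    [0, 0, 0, 0, 0, 0.08, 1],
    [0, 0, 0, 0, 0, 0.08, 1],
    [0, 0, 0, 0, 0, 0.08, 1],
    [0, 0, 0, 0, 0, 0.08, 1],
    [0, 0, 0, 0, 0, 0.08, 1],
    [0, 0, 0, 0, 0, 0.08, 1],
    [0, 0, 0, 0, 0, 0.04, 1],
    [0, 0, 0, 0, 0, 0.03, 1],
    [0, 0, 0, 0, 0, 0, 1],
    [0, 0, 0, 0, 0, 0, 1],
  ],
)

```text
time_s: 9.22
tool_pos: [0.4699, 0.1642, 0.3357]
eef_rot: [0.162, 0.987, -0.0, -0.0]
wrist_force: [0.0, -0.0, -8.6]
opening: 0.0135
```

```bash
python3 -c "
from h import *
a=get_image('scene')[:,:,::-1]
cv2.imwrite('pics/s5.png',a)
delta((.488,-.1015,.336),-.325)"
```

```text
t 9.275 pos [0.4699 0.1642 0.3357] op 0.0135 F [ 0.37 -0.46 -7.9 ] T [-0.025  0.033  0.008]
d mm [-101.9 -246.1   -0.3]
rv [-0.     -0.      0.0004]
```

View pics/s5.png

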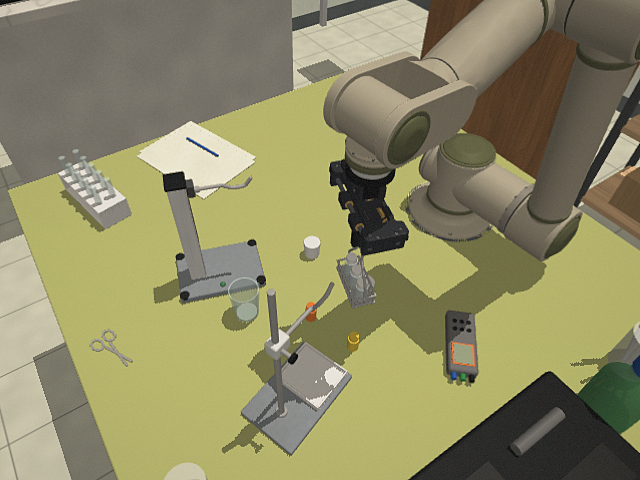

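The basket is clear of the stand and the stand hook is empty at (330,287). I'll carry it across to just ahead of the balance hook.

Request:
step_arm(
  series=[
    [-3, -8, 0, 0, 0, 0, 1],
    [-6, -16, 0, 0, 0, 0, 1],
    [-10, -24, 0, 0, 0, 0, 1],
    [-11, -26, 0, 0, 0, 0, 1],
    [-11, -26, 0, 0, 0, 0, 1],
    [-11, -26, 0, 0, 0, 0, 1],
    [-11, -26, 0, 0, 0, 0, 1],
    [-11, -26, 0, 0, 0, 0, 1],
    [-11, -26, 0, 0, 0, 0, 1],
    [-9, -22, 0, 0, 0, 0, 1],
    [-6, -14, 0, 0, 0, 0, 1],
    [-2, -6, 0, 0, 0, 0, 1],
  ],
)

```text
time_s: 10.78
tool_pos: [0.4879, -0.1024, 0.3357]
eef_rot: [0.162, 0.987, 0.0, -0.0]
wrist_force: [0.4, 1.0, -8.7]
opening: 0.0132
```

Request:
step_arm(
  series=[
    [0, 0, 0, 0, 0, 0, 1],
    [0, 0, 0, 0, 0, 0, 1],
  ],
)

```text
time_s: 11.02
tool_pos: [0.488, -0.1008, 0.3358]
eef_rot: [0.161, 0.987, 0.0, 0.0]
wrist_force: [0.4, 1.0, -8.3]
opening: 0.0135
```

```bash
python3 -c "
from h import *
a=get_image('scene')[:,:,::-1]
b=get_image('top')[:,:,::-1]
cv2.imwrite('pics/s6.png',cv2.resize(a[130:280,140:360],None,fx=3.5,fy=3.5,interpolation=cv2.INTER_CUBIC)); cv2.imwrite('pics/t6.png',b)
delta((.488,-.1015,.336),-.325);delta((.562,-.1265,.336),-.325)"
```

```text
t 11.125 pos [ 0.488  -0.1009  0.3359] op 0.014 F [ 0.58  0.12 -7.89] T [ 0.034 -0.003 -0.001]
d mm [-0.2 -0.6 -0.1]
rv [0.0001 0.0001 0.0012]
t 11.125 pos [ 0.488  -0.1009  0.3359] op 0.014 F [ 0.58  0.12 -7.89] T [ 0.034 -0.003 -0.001]
d mm [-78.3  -0.8  -0.1]
rv [0.0001 0.0001 0.0012]
```

View pics/s6.png

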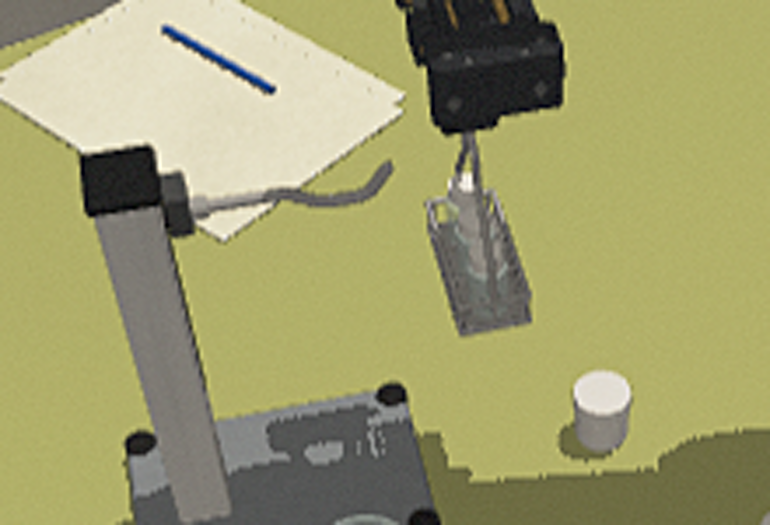

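View pics/t6.png

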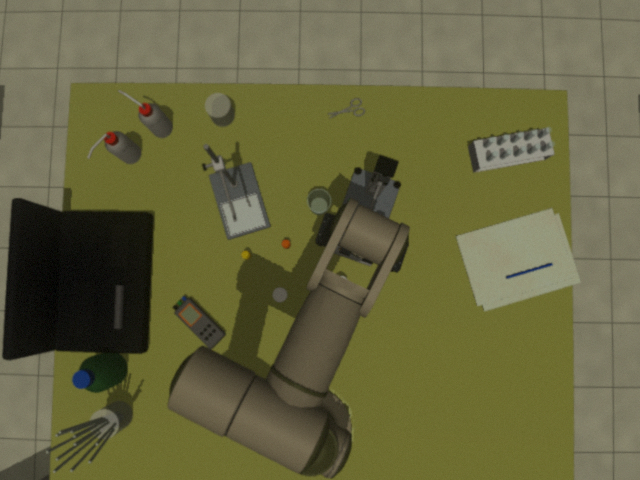

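The basket stands ahead of the balance hook tip at crop (388,168), level and aligned with the rod. I'll advance slowly over the tip.

Request:
step_arm(
  series=[
    [-3, -0.8, 0, 0, 0, 0, 1],
    [-6, -0.8, 0, 0, 0, 0, 1],
    [-8, 0, 0, 0, 0, 0, 1],
    [-8, 0, 0, 0, 0, 0, 1],
    [-8, 0, 0, 0, 0, 0, 1],
    [-8, 0, 0, 0, 0, 0, 1],
    [-6, 0, 0, 0, 0, 0, 1],
    [-3, 0, 0, 0, 0, 0, 1],
    [0, 0, 0, 0, 0, 0, 1],
  ],
)

```text
time_s: 12.25
tool_pos: [0.535, -0.1189, 0.3357]
eef_rot: [0.162, 0.987, 0.0, -0.0]
wrist_force: [-0.3, 0.5, -7.7]
opening: 0.0138
```

```bash
python3 -c "
from h import *
a=get_image('scene')[:,:,::-1]
cv2.imwrite('pics/s7.png',cv2.resize(a[130:280,140:360],None,fx=3.5,fy=3.5,interpolation=cv2.INTER_CUBIC))
delta((.562,-.1275,.336),-.325)"
```

```text
t 12.3 pos [ 0.5348 -0.1189  0.3357] op 0.0134 F [ 0.36 -0.16 -7.85] T [-0.057 -0.121  0.006]
d mm [-28.6   0.5  -0.3]
rv [-0.     -0.0003  0.0003]
```

View pics/s7.png

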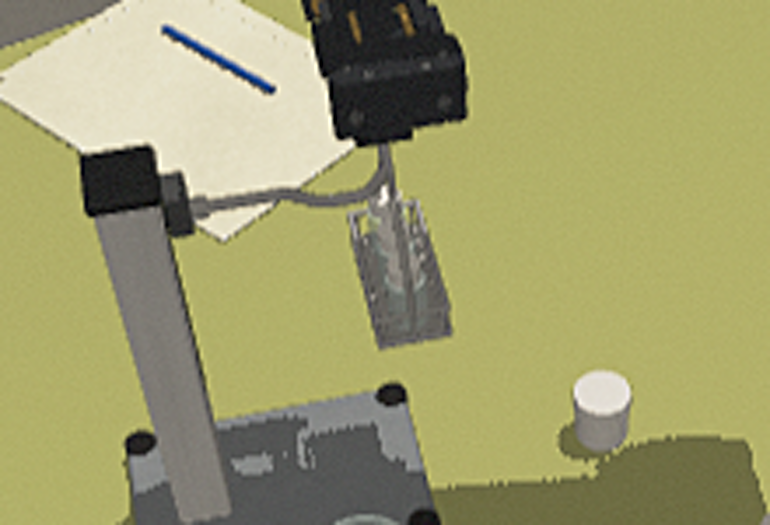

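The eye is exactly over the hook tip at crop (385,165) with no contact force. I'll continue 28 mm to the bend.

Request:
step_arm(
  series=[
    [-3, 0, 0, 0, 0, 0, 1],
    [-5, 0.3, 0, 0, 0, 0, 1],
    [-6, 0, 0, 0, 0, 0, 1],
    [-6, 0, 0, 0, 0, 0, 1],
    [-5, 0, 0, 0, 0, 0, 1],
    [-3, 0, 0, 0, 0, 0, 1],
    [0, 0, 0, 0, 0, 0, 1],
    [0, 0, 0, 0, 0, 0, 1],
  ],
)

```text
time_s: 13.3
tool_pos: [0.5614, -0.1275, 0.3358]
eef_rot: [0.162, 0.987, -0.0, -0.0]
wrist_force: [0.6, 0.3, -7.4]
opening: 0.0136
```

```bash
python3 -c "
from h import *
a=get_image('scene')[:,:,::-1]
cv2.imwrite('pics/s8.png',cv2.resize(a[130:280,140:360],None,fx=3.5,fy=3.5,interpolation=cv2.INTER_CUBIC))
delta((.562,-.1275,.336),-.325)"
```

```text
t 13.35 pos [ 0.5614 -0.1275  0.3358] op 0.0138 F [-0.24 -0.09 -8.16] T [-0.027  0.011  0.009]
d mm [-0.6  0.2 -0.2]
rv [ 0.     -0.0001  0.0002]
```

View pics/s8.png

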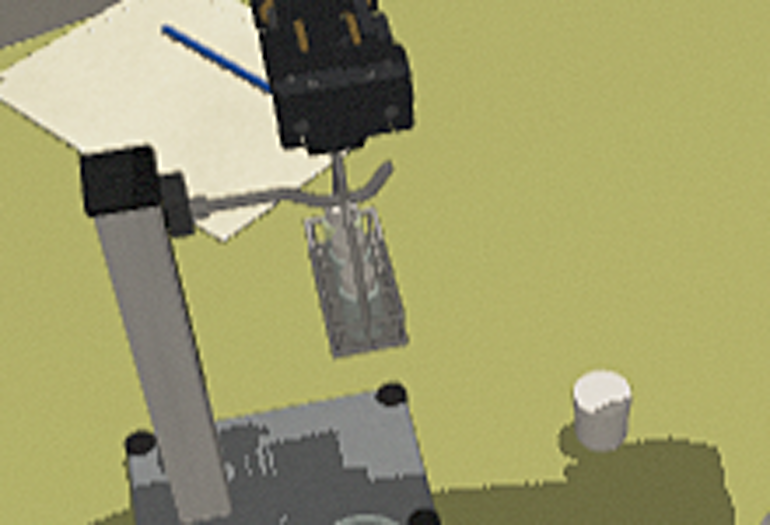

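The eye is over the bend at crop (340,203) and no load has transferred yet. Lowering toward contact, expected at TCP z ≈ 0.306.

Request:
step_arm(
  series=[
    [-0.5, 0, 2, 0, 0, 0, 1],
    [0, 0, 4, 0, 0, 0, 1],
    [0, 0, 4, 0, 0, 0, 1],
    [0, 0, 4, 0, 0, 0, 1],
    [0, 0, 3, 0, 0, 0, 1],
    [0, 0, 2, 0, 0, 0, 1],
    [0, 0, 2, 0, 0, 0, 1],
    [0, 0, 2, 0, 0, 0, 1],
    [0, 0, 2, 0, 0, 0, 1],
    [0, 0, 2, 0, 0, 0, 1],
    [0, 0, 2, 0, 0, 0, 1],
    [0, 0, 2, 0, 0, 0, 1],
  ],
)

```text
time_s: 14.85
tool_pos: [0.562, -0.1277, 0.3047]
eef_rot: [0.162, 0.987, -0.0, 0.0]
wrist_force: [-0.4, -0.2, -7.8]
opening: 0.0141
```

Request:
step_arm(
  series=[
    [0, 0, 2, 0, 0, 0, 1],
    [0, 0, 2, 0, 0, 0, 1],
    [0, 0, 2, 0, 0, 0, 1],
    [0, 0, 2, 0, 0, 0, 1],
    [0, 0, 2, 0, 0, 0, 1],
    [0, 0, 2, 0, 0, 0, 1],
    [0, 0, 2, 0, 0, 0, 1],
    [0, 0, 2, 0, 0, 0, 1],
    [0, 0, 0, 0, 0, 0, 1],
    [0, 0, 0, 0, 0, 0, 1],
  ],
)

```text
time_s: 16.1
tool_pos: [0.562, -0.1277, 0.2888]
eef_rot: [0.162, 0.987, -0.0, 0.0]
wrist_force: [1.0, 0.5, -5.8]
opening: 0.0137
```

```bash
python3 -c "
from h import *
a=get_image('scene')[:,:,::-1]
cv2.imwrite('pics/s9.png',cv2.resize(a[130:280,140:360],None,fx=3.5,fy=3.5,interpolation=cv2.INTER_CUBIC))
delta((.562,-.1275,.306),-.325)"
```

```text
t 16.15 pos [ 0.562  -0.1277  0.2888] op 0.0135 F [ 0.25  0.34 -5.81] T [ 0.028 -0.013 -0.041]
d mm [  0.1   0.2 -17.2]
rv [-0.      0.0001  0.0002]
```

View pics/s9.png

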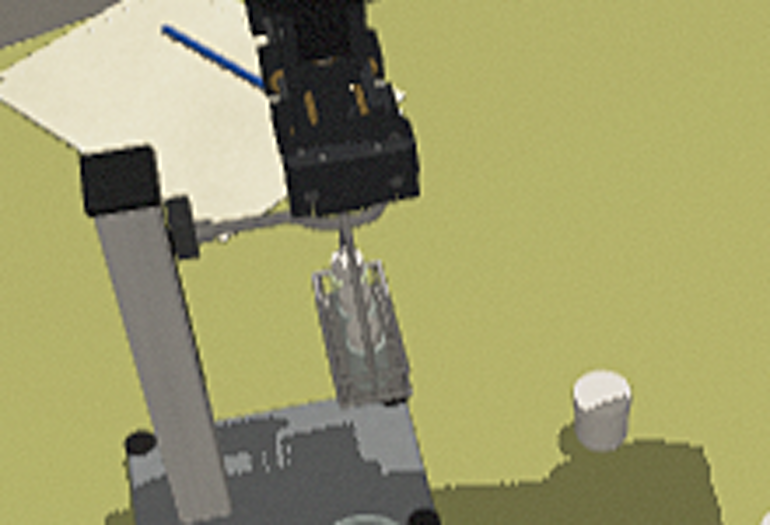

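The balance is taking load: about 2 N at 17 mm of sink, which matches 100 N/m. I'll keep going at about 16–20 mm/s.

Request:
step_arm(
  series=[
    [0, 0, 2, 0, 0, 0, 1],
    [0, 0, 2, 0, 0, 0, 1],
    [0, 0, 2.5, 0, 0, 0, 1],
    [0, 0, 2.5, 0, 0, 0, 1],
    [0, 0, 2.5, 0, 0, 0, 1],
    [0, 0, 2.5, 0, 0, 0, 1],
    [0, 0, 2.5, 0, 0, 0, 1],
    [0, 0, 2.5, 0, 0, 0, 1],
    [0, 0, 2.5, 0, 0, 0, 1],
    [0, 0, 2.5, 0, 0, 0, 1],
    [0, 0, 2.5, 0, 0, 0, 1],
    [0, 0, 2, 0, 0, 0, 1],
  ],
)

```text
time_s: 17.65
tool_pos: [0.562, -0.1278, 0.2602]
eef_rot: [0.162, 0.987, -0.0, 0.0]
wrist_force: [0.4, 0.4, -2.8]
opening: 0.0135
```

Request:
step_arm(
  series=[
    [0, 0, 2, 0, 0, 0, 1],
    [0, 0, 2, 0, 0, 0, 1],
    [0, 0, 2, 0, 0, 0, 1],
    [0, 0, 2, 0, 0, 0, 1],
    [0, 0, 2, 0, 0, 0, 1],
    [0, 0, 2, 0, 0, 0, 1],
    [0, 0, 2, 0, 0, 0, 1],
    [0, 0, 2, 0, 0, 0, 1],
    [0, 0, 0, 0, 0, 0, 1],
    [0, 0, 0, 0, 0, 0, 1],
    [0, 0, 0, 0, 0, 0, 1],
  ],
)

```text
time_s: 19.02
tool_pos: [0.562, -0.1278, 0.2443]
eef_rot: [0.162, 0.987, -0.0, 0.0]
wrist_force: [0.4, 1.1, -2.6]
opening: 0.0135
```

```bash
python3 -c "
from h import *
a=get_image('scene')[:,:,::-1]
cv2.imwrite('pics/s10.png',cv2.resize(a[130:330,140:360],None,fx=3,fy=3,interpolation=cv2.INTER_CUBIC))
delta((.562,-.1275,.306),-.325)"
```

```text
t 19.075 pos [ 0.562  -0.1278  0.2443] op 0.0132 F [ 0.27  0.88 -1.26] T [ 0.135  0.006 -0.033]
d mm [  0.1   0.2 -61.7]
rv [-0.      0.0001  0.0002]
```

View pics/s10.png

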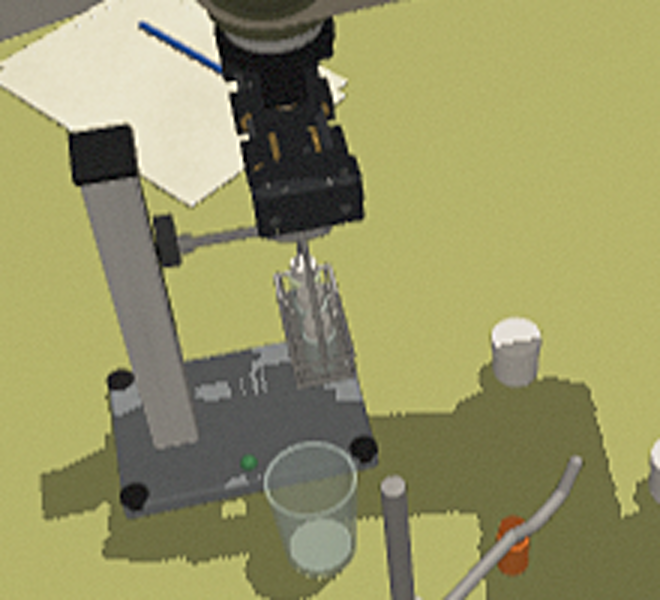

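Request:
step_arm(
  series=[
    [0, 0, 2, 0, 0, 0, 1],
    [0, 0, 2, 0, 0, 0, 1],
    [0, 0, 2, 0, 0, 0, 1],
    [0, 0, 2, 0, 0, 0, 1],
    [0, 0, 2, 0, 0, 0, 1],
    [0, 0, 0, 0, 0, 0, 1],
    [0, 0, 0, 0, 0, 0, 1],
    [0, 0, 0, 0, 0, 0, 1],
  ],
)

```text
time_s: 20.08
tool_pos: [0.562, -0.1277, 0.2343]
eef_rot: [0.162, 0.987, -0.0, 0.0]
wrist_force: [0.5, 0.4, -1.0]
opening: 0.0136
```

```bash
cat > avg.py <<'E'
from h import *
F=[];Z=[]
for i in range(30):
    get_image('scene'); s=get_state(); F.append(np.r_[s['wrist_force'],s['torque']]); Z.append(s['tool_pos'])
F=np.array(F); print(s['time_s'],np.round(F.mean(0),3),'sd',np.round(F.std(0),2),'z',np.mean(Z,0).round(5),'op',s['opening'])
E
python3 avg.py
```

```text
21.575 [ 0.191  0.46  -0.748  0.122 -0.051  0.008] sd [0.44 0.62 0.53 0.03 0.03 0.03] z [ 0.562   -0.12774  0.23427] op 0.013751154805054866
```

Request:
step_arm(
  series=[
    [0, 0, 1, 0, 0, 0, 1],
    [0, 0, 1, 0, 0, 0, 1],
    [0, 0, 1, 0, 0, 0, 1],
    [0, 0, 1, 0, 0, 0, 1],
    [0, 0, 0, 0, 0, 0, 1],
    [0, 0, 0, 0, 0, 0, 1],
  ],
)

```text
time_s: 22.32
tool_pos: [0.562, -0.1277, 0.2303]
eef_rot: [0.162, 0.987, -0.0, 0.0]
wrist_force: [0.8, -0.0, 0.1]
opening: 0.0137
```

```bash
python3 avg.py
```

```text
23.825 [ 0.293  0.47  -0.335  0.118 -0.056  0.001] sd [0.48 0.44 0.53 0.04 0.04 0.03] z [ 0.56199 -0.12775  0.23026] op 0.013460825098200424
```

Request:
step_arm(
  series=[
    [0, 0.2, 1, 0, 0, 0, 1],
    [0, 0, 1, 0, 0, 0, 1],
    [0, 0, 0, 0, 0, 0, 1],
    [0, 0, 0, 0, 0, 0, 1],
  ],
)

```text
time_s: 24.32
tool_pos: [0.5621, -0.1275, 0.2282]
eef_rot: [0.162, 0.987, 0.0, 0.0]
wrist_force: [0.9, 1.8, -0.6]
opening: 0.0137
```

```bash
python3 avg.py; python3 - <<'E'
import sys; sys.path.insert(0,'.')
from h import *
a=get_image('scene')[:,:,::-1]
cv2.imwrite('pics/s11.png',cv2.resize(a[180:300,180:300],None,fx=5,fy=5,interpolation=cv2.INTER_CUBIC))
E
```

```text
25.825 [ 9.76e-01  1.67e+00 -3.30e-02  3.28e-01 -2.01e-01  1.00e-03] sd [0.51 0.59 0.62 0.04 0.03 0.03] z [ 0.56207 -0.12752  0.22827] op 0.013661376710639142
```

View pics/s11.png

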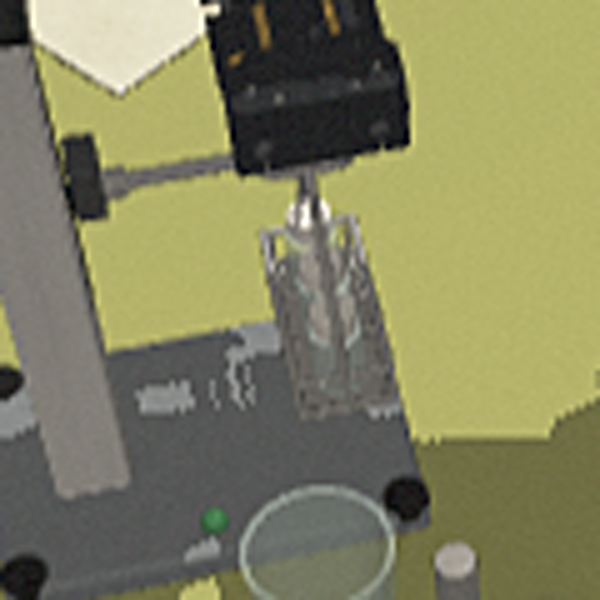

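Request:
step_arm(
  series=[
    [0, 0.2, 0, 0, 0, 0, 1],
    [0, 0.2, 0, 0, 0, 0, 1],
    [0, 0, 0, 0, 0, 0, 1],
    [0, 0, 0, 0, 0, 0, 1],
  ],
)

```text
time_s: 26.38
tool_pos: [0.5622, -0.1273, 0.2282]
eef_rot: [0.162, 0.987, -0.0, -0.0]
wrist_force: [0.8, 0.3, -0.4]
opening: 0.0138
```

```bash
sed -i 's/range(30)/range(16)/' avg.py; python3 avg.py
```

```text
27.175 [ 0.763  0.464 -0.103  0.119 -0.133 -0.013] sd [0.58 0.59 0.38 0.03 0.03 0.03] z [ 0.56218 -0.12719  0.22825] op 0.013507197933586356
```

Vertical residual is about 0 N and lateral is now under 1 N. Easing the grip and then opening slowly.

Request:
step_arm(
  series=[
    [0, 0, 0, 0, 0, 0, 1],
    [0, 0, 0, 0, 0, 0, 1],
    [0, 0, 0, 0, 0, 0, 1],
    [0, 0, 0, 0, 0, 0, 1],
  ],
  force=12,
)

```text
time_s: 27.68
tool_pos: [0.5623, -0.1267, 0.2283]
eef_rot: [0.162, 0.987, 0.0, 0.0]
wrist_force: [3.0, 5.7, -0.7]
opening: 0.0138
```

Request:
step_arm(
  series=[
    [0, 0, 0, 0, 0, 0, 1],
    [0, 0, 0, 0, 0, 0, 1],
    [0, 0, 0, 0, 0, 0, 1],
    [0, 0, 0, 0, 0, 0, 1],
  ],
  force=3,
)

```text
time_s: 28.18
tool_pos: [0.5621, -0.1272, 0.2282]
eef_rot: [0.162, 0.987, -0.0, -0.0]
wrist_force: [1.8, 3.3, -0.9]
opening: 0.0143
```

```bash
python3 avg.py
```

```text
28.975 [ 0.778  2.576 -0.122  0.44  -0.118  0.005] sd [0.52 0.46 0.52 0.03 0.04 0.03] z [ 0.56215 -0.12719  0.22823] op 0.014335936046796392
```

Request:
step_arm(
  series=[
    [0, 0, 0, 0, 0, 0, 0.66],
    [0, 0, 0, 0, 0, 0, 0.64],
    [0, 0, 0, 0, 0, 0, 0.62],
    [0, 0, 0, 0, 0, 0, 0.6],
    [0, 0, 0, 0, 0, 0, 0.55],
    [0, 0, 0, 0, 0, 0, 0.5],
    [0, 0, 0, 0, 0, 0, 0.4],
  ],
)

```text
time_s: 29.85
tool_pos: [0.5622, -0.1272, 0.2283]
eef_rot: [0.162, 0.987, -0.0, 0.0]
wrist_force: [0.2, -0.3, 0.9]
opening: 0.0261
```

```bash
python3 - <<'E'
from h import *
a=get_image('scene')[:,:,::-1]
cv2.imwrite('pics/s12.png',cv2.resize(a[180:300,180:300],None,fx=5,fy=5,interpolation=cv2.INTER_CUBIC))
delta((.562,-.1275,.228),-.325)
E
```

```text
t 29.9 pos [ 0.5622 -0.1272  0.2282] op 0.0266 F [-0.27  1.1  -0.9 ] T [-0.021  0.017 -0.066]
d mm [ 0.1 -0.4  0.2]
rv [-0.     -0.0001  0.0003]
```

View pics/s12.png

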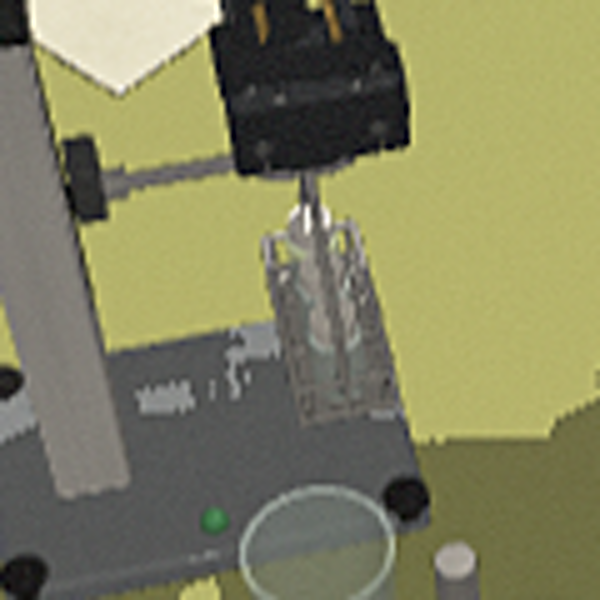

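The basket stayed put, shifting by no more than about a pixel. I'll open fully, then retreat straight up.

Request:
step_arm(
  series=[
    [0, 0, 0, 0, 0, 0, 0],
    [0, 0, 0, 0, 0, 0, -0.5],
    [0, 0, 0, 0, 0, 0, -1],
    [0, 0, 0, 0, 0, 0, -1],
    [0, 0, 0, 0, 0, 0, -1],
  ],
)

```text
time_s: 30.52
tool_pos: [0.5622, -0.1272, 0.2283]
eef_rot: [0.162, 0.987, -0.0, 0.0]
wrist_force: [-0.3, 0.4, 0.0]
opening: 0.0741
```

```bash
python3 - <<'E'
from h import *
a=get_image('scene')[:,:,::-1]
cv2.imwrite('pics/s13.png',cv2.resize(a[160:310,170:320],None,fx=4,fy=4,interpolation=cv2.INTER_CUBIC))
delta((.562,-.1275,.228),-.325)
E
```

```text
t 30.575 pos [ 0.5622 -0.1272  0.2283] op 0.0781 F [-0.34  0.97  0.74] T [-0.03  -0.013 -0.029]
d mm [ 0.1 -0.4  0.3]
rv [ 0.     -0.      0.0002]
```

View pics/s13.png

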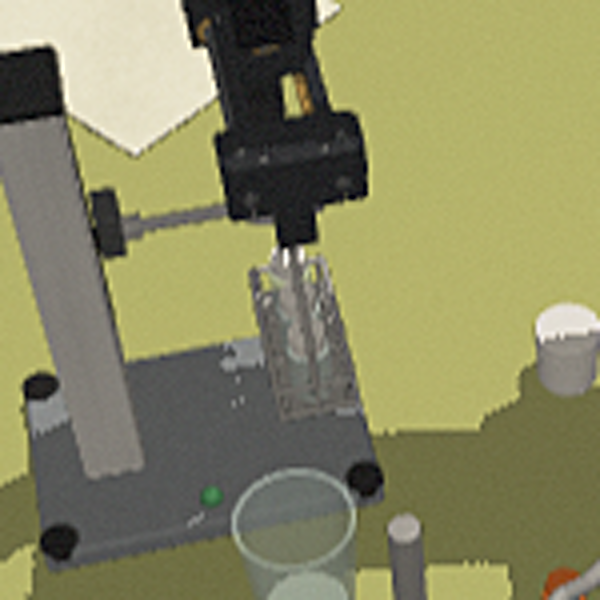

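Request:
step_arm(
  series=[
    [0, 0, -4, 0, 0, 0, -1],
    [0, 0, -8, 0, 0, 0, -1],
    [0, 0, -12, 0, 0, 0, -1],
    [0, 0, -20, 0, 0, 0, -1],
    [0, 0, -25, 0, 0, 0, -1],
    [0, 0, -30, 0, 0, 0, -1],
    [0, 0, -30, 0, 0, 0, -1],
    [0, 0, -20, 0, 0, 0, -1],
    [0, 0, -10, 0, 0, 0, -1],
    [0, 0, 0, 0, 0, 0, -1],
  ],
)

```text
time_s: 31.82
tool_pos: [0.5622, -0.1272, 0.3877]
eef_rot: [0.162, 0.987, -0.0, 0.0]
wrist_force: [0.2, -0.1, -0.5]
opening: 0.0881
```

Request:
step_arm(
  series=[
    [20, 0, 0, 0, 0, 0, -1],
    [40, 0, 0, 0, 0, 0, -1],
    [40, 0, 0, 0, 0, 0, -1],
    [30, 0, 0, 0, 0, 0, -1],
    [10, 0, 0, 0, 0, 0, -1],
    [0, 0, 0, 0, 0, 0, -1],
    [0, 0, 0, 0, 0, 0, -1],
  ],
)

```text
time_s: 32.7
tool_pos: [0.4303, -0.0829, 0.3868]
eef_rot: [0.162, 0.987, 0.0, -0.0]
wrist_force: [-0.5, -1.2, -0.1]
opening: 0.088
```

```bash
python3 - <<'E'
from h import *
for i in range(2):
    a=get_image('scene')[:,:,::-1]
    cv2.imwrite(f'pics/s14{i}.png',cv2.resize(a[160:310,150:300],None,fx=4,fy=4,interpolation=cv2.INTER_CUBIC))
    if i==0:
        for _ in range(8): get_image('top')
x,y=cv2.imread('pics/s140.png').astype(int),cv2.imread('pics/s141.png').astype(int); print('diff',abs(x-y).max(),abs(x-y).mean())
cv2.imwrite('pics/s14full.png',a)
cv2.imwrite('pics/t14.png',get_image('top')[:,:,::-1])
delta((.562,-.1275,.228),-.325)
E
```

```text
diff 97 1.823635185185185
t 33.25 pos [ 0.4295 -0.0825  0.3873] op 0.0884 F [ 0.29  0.19 -1.06] T [-0.023 -0.    -0.018]
d mm [-139.9   -0.3  159.3]
rv [-0.      0.0001  0.0002]
```

View pics/s141.png

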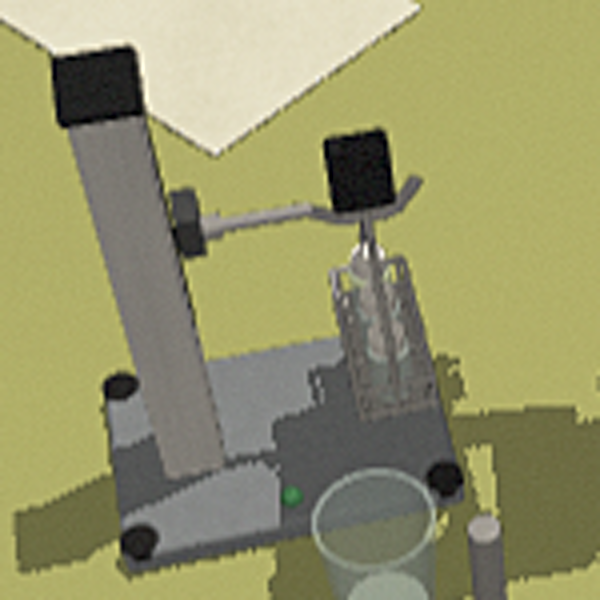

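View pics/t14.png

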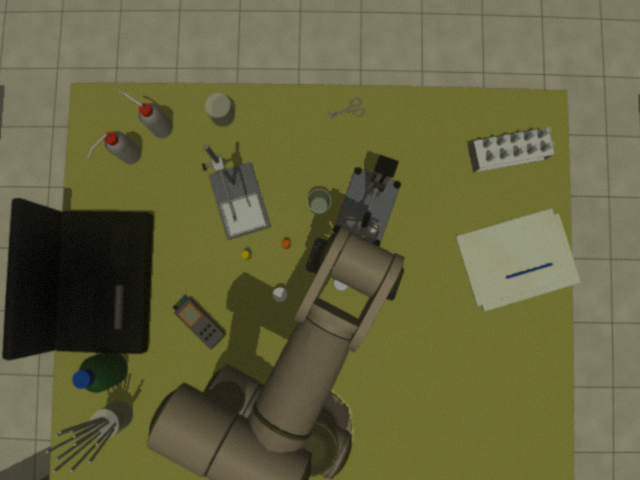

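The basket hangs by its eye in the bend, with the block at crop (360,170), and the vials are standing. The bench things are where they were. One last check that it is still.

```bash
python3 - <<'E'
from h import *
C=[]
for i in range(12):
    a=get_image('scene')[185:220,225:255].astype(int); m=a.max(2)<60
    ys,xs=np.nonzero(m); C.append((m.sum(),xs.mean()+225,ys.mean()+185))
C=np.array(C);print(C.mean(0),C.std(0)); print(C[:,2].round(2),C[:,1].round(2))
# expected grip block centre (hook bend sunk by s)
for s in(.07,.075,.077,.08): print(s,proj('scene',[(.562,-.1272,.265-s+.0338)]))
E
```

```text
[293.33333333 239.42387408 202.66589121] [0.94280904 0.01030872 0.04419885]
[202.67 202.61 202.64 202.64 202.64 202.67 202.64 202.64 202.64 202.72
 202.73 202.76] [239.42 239.43 239.43 239.41 239.43 239.42 239.43 239.43 239.43 239.42
 239.42 239.4 ]
0.07 [[239.20638754 198.03442542]]
0.075 [[239.44255837 199.7372091 ]]
0.077 [[239.53655076 200.41492191]]
0.08 [[239.67703311 201.42787371]]
```

```bash
python3 -c "
from rig import *
print(close_job())"
```

```text
the job is handed in; nothing more can be done
None
```

The basket now hangs by its eye on the balance hook, with the arm clear, and I handed the job in at about 34 s. No verdict was reported.

**What I did:** I gripped the block on the stand hook and eased off about 5 N of sideways load. I lifted the basket 30 mm and drew it off along the hook, then carried it level to the balance. There I lowered it at up to about 20 mm/s until the balance carried all of the roughly 7.7 N. I then reduced the grip, opened slowly and backed away upward.

**Last checks:**
- **Load transfer:** before release, the vertical force on the wrist was about -0.1 N, so almost nothing was left to transfer. From the arm's height, the pointer had sunk about 77 mm.
- **Stillness:** over 12 frames the grip block stayed within 0.15 px in the image.
- **Vials and bench:** the vials looked upright. The beaker, jars and meter looked unmoved, but I checked these by eye and did not measure them.

**What disagreed:**
- **Sideways force:** while I lightened the grip, up to about 6 N of sideways force showed briefly. It was gone once the fingers opened, and the basket moved by about a pixel at most.
- **Sink reading:** the block's position in the camera image suggests a sink up to about 7 mm deeper than the arm's height does. I put this down to the camera seeing only part of the block. Even the deeper value is within the 95 mm scale.
- **Pointer speed:** I could not measure it directly; I kept it down by lowering slowly.

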